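# Hold the case bay gate open

### The job

Open the gate of the tool-case bay: first squeeze the red catch until it is fully in, then squeeze the yellow catch fully in. Then take the gate by its black upright handle, swing it past its half-open detent as wide as it goes and finish while holding it there by the handle, because it swings back when let go. Leave the other things where they are.

Things in the scene. Friction and masses are not known exactly. Their poses are not given: they have to be found in the camera images.
- bay: Fixed holding bay of aluminium bars with a tool case inside. Origin: foot of the gate's hinge axis, on the bench; z up. The shut gate runs from the hinge along -x, 275 mm; the case stands behind it (-y side); it opens to the +y side. A rail 12 to 52 mm behind the gate's line, top 130 mm high, carries both catches; walls behind it are at most 70 mm high. Detent block 142 mm high, 75 to 115 mm from the hinge on +x.
- red_base: Base plate of the red catch, fixed on the rail, 70 x 30 x 6 mm; origin at the centre of its underside, 130 mm above the bench, axes parallel to the bay's. It carries two red uprights, each 10 (x) x 24 (y) mm, tops 56 mm above the origin: the fixed block and the sliding tab. Red and yellow catch are alike and may change places: one is 70 mm, the other 165 mm from the hinge axis along the bay's -x.
- red_block: The fixed red upright, against which the tab is squeezed: its centre lies at x = -13 mm in this frame, which coincides with that of the red base. Block and tab measure 36 mm over their outer faces along x when out, 22 mm when squeezed. Only the tab moves (towards -x).
- red_catch (a joint): Travel of the red tab in m: 0 = out (its centre at x = +13 mm in the base's frame), 0.014 = fully squeezed in. It stays where it is left (3 N of friction). A steel tongue on it reaches over the gate (to y = +44 mm in the base's frame, no higher than 36 mm above its origin) and bars the gate until the tab is in.
- red_squeeze (a point): Fixed point midway between the outer faces of block and tab as they are when fully squeezed (at x = -7 mm in the base's frame), 36 mm above the base's underside, 166 mm above the bench. Centre the grip here and close along the base's x.
- yellow_base: Base plate of the yellow catch, the same as the red one but with yellow blocks; origin at the centre of its underside, axes parallel to the bay's.
- yellow_block: The fixed yellow block of the yellow catch; its frame coincides with that of the yellow base.
- yellow_catch (a joint): Travel of the yellow tab in m: 0 = out, 0.014 = fully squeezed in; it stays where it is left.
- yellow_squeeze (a point): The same point on the yellow catch as red_squeeze on the red one.
- gate (a joint): Opening angle of the gate in rad: 0 = shut, 1.35 = at its stop; seen from above it opens clockwise. A spring pulls it shut (1 N at the handle when shut, 3 N wide open). A detent, felt between 0.3 and 0.9, can keep it half open and takes up to about 8 N at the handle to pass. Let go wide open, the gate swings back into the detent or shut.
- gate_handle (a point): Middle of the handle's grip, on its axis, 185 mm above the bench. It moves with the gate.
- gate_hinge (a point): Fixed point on the vertical hinge axis of the gate, at the height of the handle's grip point (185 mm above the bench).
- case: Green tool case with red latches in the bay, 230 x 260 x 89 mm; origin at the centre of its underside. Not to be moved.
- battery_top: Black battery pack with a red band lying on the case, 75 x 110 x 63 mm; origin at the centre of its underside. Not to be moved.
- battery: A second such battery pack, on the bench to the left. Not to be moved.
- screwdriver: Screwdriver with a red handle lying on the bench near the robot. Not to be moved.
- oil: White bottle with a red cap, 52 mm in diameter, 150 mm high, standing on the bench to the left. Not to be moved.
- bitbox: Green flat bit box, 90 x 140 x 35 mm, on the bench to the left. Not to be moved.
- collar: Black ring, 90 mm in diameter, 30 mm high, on the bench to the left. Not to be moved.
- handle: The gate's handle, a vertical black round bar 22 mm in diameter on the gate's top edge, 250 mm from the hinge axis, free to grip from 136 to 215 mm above the bench. Origin on its axis, 130 mm above the bench. It turns with the gate. The gate (green frame, clear panel, 10 mm thick) reaches 25 mm further out and is 130 mm high.

How it is judged:
By the outcome, as a careful person would: the job done as asked, in the order asked, and still so for the second after the job is handed in, while the arm keeps its last pose, push and grip.
It also fails if it takes over 54 s, if anything falls off the work surface, if the arm or the gripper's body presses on something with over 40 N, if the wrist force passes 120 N, or if a joint passes its speed limit or range.

### The arm

A 6-joint arm with a two-finger parallel gripper is mounted at the origin on the work surface. World frame = base frame: x ahead of the robot, y to its left, z up, the work surface at z = 0. Lengths are in m, angles in rad, forces in N, time in s.
With the tool pointing down it reaches from about 0.35 to 0.975 m from the base axis. Payload 4.9 kg.
Tool frame: the origin (TCP) lies at the very end of the fingers, on their centre line; the grasp point (between the pads) lies 19 mm behind it; z points along the fingers, y is the line along which they close (so a half turn about z gives the same grasp; the last joint's range is limited). The gripper opens to 85 mm and grips with 20 to 120 N. Pads are 22 mm wide; open, the fingers measure 114 mm over their backs; the gripper's body (76 mm by 85 mm) begins 54 mm behind the grasp point. The pads swing forward as they close: fully open they stand 13 mm farther back than shut.
Start: joints at [-1.277, 0.053, 1.613, -0, 1.476, -0.119], TCP at [0.251, -0.572, 0.231] pointing down, gripper open.
Joint ranges: [-3.01, 3.01], [-1.01, 2.22], [0.06, 2.58], [-1.02, 4.17], [0.09, 2.62], [-3.14, 3.14]. Speed limits (rad/s): [2.57, 2.57, 3.14, 3.14, 3.14, 3.14].

### API

Orientations are given as a rotation vector (axis times angle).
In Python, from station import * gives the robot as it stands.
- The arm moves only by the shell command python3 -m crank 'ROWS' [OPENING] [FORCE]. ROWS is JSON, a list of rows, each an object with "offset": the shift along the tool's x, y, z in m, a list of three; "twist": the turn, a rotation vector about the tool's x, y, z in degrees, a list of three. In form: [{"offset": [x, y, z], "twist": [rx, ry, rz]}, ...]. A call has 1 to 20 rows; each row is the pose to reach, as a shift and turn from the pose commanded when the call began, along the tool's axes at that moment; what a row does not reach only later rows make up. A row lasts 1/8 s, in which the tool goes at most 62.5 mm and 10.7 degrees, less where a joint would pass 70% of its speed; a pose out of reach is approached as far as the arm can. A call with a gripper value outside its range is refused whole. OPENING is the opening, from 0 (shut) to 1 (fully open), set as the call begins (- or left out, the last holds). The fingers move at their own pace and stop on an object; FORCE is the grip in N (left out, the last holds). Time passes only in rows, so rows that repeat a pose let the fingers close. It gives the time, the measured TCP pose, the force, the opening and the grip force at its end, in the units of the state.
- get_obs(): the state, without advancing time (a new reading comes with each control period).
- get_image(name): name is "side" or "top" or "wrist"; returns the picture (400x640x3 uint8, red, green, blue); there is no depth.
- get_calibration(name): a dict with "intrinsics" (3x3 intrinsics, pixels), "world_from_camera" (4x4, takes a point from camera to world coordinates); the wrist camera has in their place "tool_from_camera" (4x4, takes a point from camera to tool coordinates, whose origin is the TCP and whose axes are the flange's). Camera axes: x right, y up, looking along -z (the intrinsics and any distortion apply to the point x, -y, -z); pixel columns grow to the right and rows downward; lengths in m; the calibration is good to about 2 mm. A picture is of the moment at which its call begins: read the wrist's pose just before it. get_calibration takes no time and is no camera call.
- finish_job(): hands the job in; it is judged then, once.
Trained networks look in the newest picture that a camera, given by its name, has taken for a name from the list of things; names that differ only in an ending like _2 or _b are one class to them, and where a whole thing is asked for, a point or a joint stands for the part that bears it (a point fixed in the world has none). Each returns a list of dicts, best first, with "confidence" (0 to 1); they miss things now and then, are a little off and sometimes report something else, mostly with a low value. They report only what shows in the picture. A call takes as long as a camera call.
- cut_out(query, camera): "region" (400x640 bool, what is visible of it) and "rect" ([centre column, centre row, width, height] in pixels, round what is visible of it).
The state is a dict: "t": time; "q": joint angles; "dq": joint speeds; "effort": joint torques, N m; "tool_pos": TCP position; "tool_rot": TCP orientation; "contact_force": force on the tool from outside, world axes, zero at the start; "wrist_torque": the same for the moment, N m; "opening": finger opening in m; "grip_force": force on a finger pad.
Only numpy, scipy, OpenCV 4.12 (cv2) and the standard library are available. Lean on these libraries where they do the work, as an engineer would, in place of code of your own. Each camera call takes 0.05 s, during which the arm holds its last target. There are 200 camera calls.

## Working session

There is one attempt and no reset: what is moved stays moved. The work goes in short steps, Python scripts to look and compute and a shell command to move; the robot and the scene stay as the last step left them, time stands still between calls to the robot, and variables do not carry over. Pictures are saved under pics/ and viewed, at most 10 in all, crops included, and the job is handed in when it is done.

```bash
mkdir -p pics; ls
cat > h.py <<'E'
from station import *
import numpy as np, cv2
def save(n,f): 
    im=get_image(n); cv2.imwrite('pics/'+f,im[:,:,::-1]); return im
def cam(n):
    c=get_calibration(n); return np.array(c['intrinsics']),np.array(c['world_from_camera'])
E
python3 - <<'E'
from h import *
o=get_obs(); print(o['t'],o['tool_pos'],o['tool_rot'],o['opening'])
for n in ('side','top'):
    save(n,n+'0.png'); K,T=cam(n); print(n,K.round(1).tolist(),T.round(3).tolist(),[k for k in get_calibration(n)])
    for q in ('red_base','red_block','red_catch','yellow_base','yellow_block','yellow_catch','handle','gate','bay'):
        for d in cut_out(q,n)[:2]: print(n,q,round(d['confidence'],2),np.round(d['rect'],1).tolist(), int(d['region'].sum()))
E
```

```text
pics
0.0 [ 0.25055849 -0.57189385  0.23007358] [-3.07289842e+00 -6.43390949e-01  2.28721590e-04] 0.08542131333770357
side [[473.3, 0.0, 317.8], [0.0, 473.3, 204.1], [0.0, 0.0, 1.0]] [[-0.944, 0.171, -0.282, 0.076], [-0.33, -0.481, 0.813, 1.277], [0.003, 0.86, 0.51, 0.912], [0.0, 0.0, 0.0, 1.0]] ['intrinsics', 'world_from_camera']
side red_base 0.74 [308.5, 160.8, 14.3, 14.2] 232
side red_catch 0.72 [349.1, 276.8, 56.2, 28.3] 313
side yellow_base 0.46 [333.4, 165.1, 22.6, 12.1] 238
side yellow_catch 0.66 [328.0, 166.1, 5.3, 11.5] 77
side yellow_catch 0.39 [347.6, 277.0, 55.9, 27.4] 322
side handle 0.69 [352.3, 171.1, 7.2, 23.0] 100
side handle 0.19 [334.5, 272.8, 31.7, 17.0] 245
side gate 0.84 [315.5, 181.7, 88.4, 49.2] 2343
top [[367.7, 0.0, 314.5], [0.0, 367.7, 205.1], [0.0, 0.0, 1.0]] [[-0.029, 0.994, -0.108, 0.405], [-1.0, -0.029, -0.003, 0.063], [-0.006, 0.107, 0.994, 1.252], [0.0, 0.0, 0.0, 1.0]] ['intrinsics', 'world_from_camera']
top red_base 0.16 [407.2, 202.9, 11.7, 1.4] 28
top red_block 0.57 [409.0, 174.2, 13.6, 2.3] 49
top yellow_base 0.67 [405.0, 200.1, 23.6, 29.1] 290
top yellow_catch 0.6 [404.1, 193.8, 23.5, 7.9] 78
top gate 0.91 [392.3, 179.2, 25.8, 111.3] 1182
```

Run:
```python
import cv2,numpy as np
a=cv2.imread('pics/side0.png')[110:260,220:460]; b=cv2.imread('pics/top0.png')[90:270,310:510]
a=cv2.resize(a,None,fx=3.3,fy=3.3,interpolation=2)[:, :792]; b=cv2.resize(b,None,fx=3.3,fy=3.3,interpolation=2)
cv2.imwrite('pics/ca.png',a);cv2.imwrite('pics/cb.png',b)
```

```text
(no output)
```

View pics/ca.png

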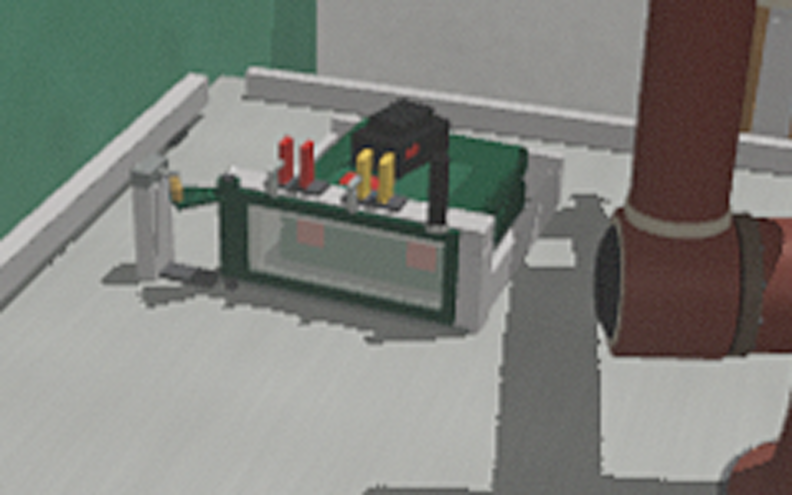

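View pics/cb.png

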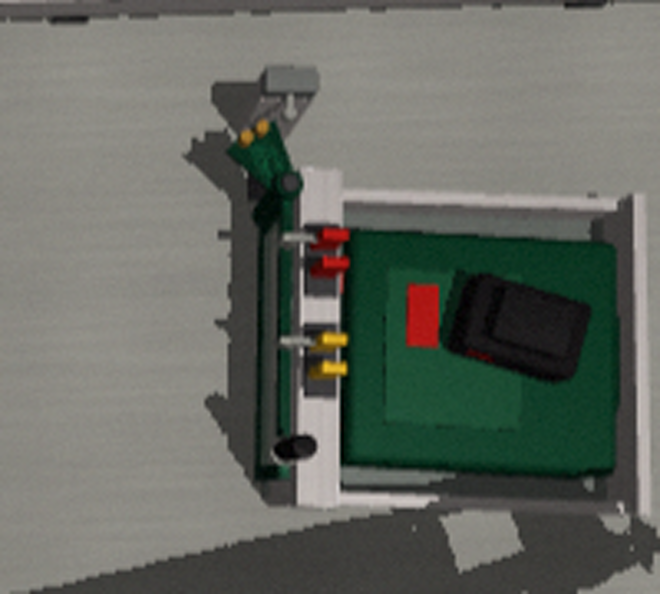

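View pics/top0.png

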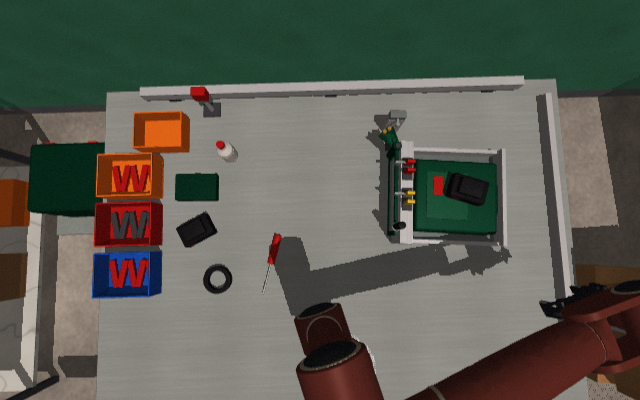

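The top picture shows the bay aligned roughly with world x. The hinge is at about (397,145), the red catch near (410,166) is nearest the hinge, yellow is near (410,198), and the handle is at (400,225). Next I fit the bay pose from the coloured uprights.

```bash
cat >> h.py <<'E'
from scipy.optimize import least_squares
def proj(K,T,P):
    p=(np.atleast_2d(P)-T[:3,3])@T[:3,:3]; p=p*[1,-1,-1]
    return (p/p[:,2:])@K.T[:,:2]
def bay2w(b,P):
    c,s=np.cos(b[2]),np.sin(b[2]); P=np.atleast_2d(P)
    return np.c_[b[0]+c*P[:,0]-s*P[:,1], b[1]+s*P[:,0]+c*P[:,1], P[:,2]]
BOX={'rt':-.057,'rb':-.083,'yt':-.152,'yb':-.178}
def hullc(K,T,b,x,z0=.136):
    P=np.array([[x+i*.005,-.032+j*.012,z] for i in(-1,1) for j in(-1,1) for z in(z0,.186)])
    h=cv2.convexHull(proj(K,T,bay2w(b,P)).astype(np.float32))*16
    m=cv2.moments(h); return np.array([m['m10'],m['m01']])/m['m00']/16
def comps(im,col,roi):
    hsv=cv2.cvtColor(np.ascontiguousarray(im),cv2.COLOR_RGB2HSV).astype(int); h,s,v=hsv[...,0],hsv[...,1],hsv[...,2]
    m=((h<8)|(h>172)) if col=='r' else ((h>18)&(h<35))
    m&=(s>130)&(v>70); z=np.zeros_like(m); x0,y0,x1,y1=roi; z[y0:y1,x0:x1]=1; m&=z
    n,_,st,c=cv2.connectedComponentsWithStats(m.astype(np.uint8),connectivity=4)
    return [(st[i,4],c[i].round(2).tolist(),st[i,:4].tolist()) for i in range(1,n) if st[i,4]>5]
E
python3 - <<'E'
from h import *
for n,rr,ry in (('side',(300,145,320,170),(325,150,342,173)),('top',(400,155,418,174),(400,186,418,206))):
    im=cv2.imread(f'pics/{n}0.png')[:,:,::-1]
    for c,r in(('r',rr),('y',ry)):
        print(n,c,comps(im,c,r))
E
```

```text
side r [(np.int32(43), [306.56, 157.93], [305, 152, 4, 13]), (np.int32(40), [312.85, 159.38], [311, 153, 4, 13])]
side y [(np.int32(48), [329.98, 161.19], [328, 155, 5, 15]), (np.int32(55), [336.55, 162.89], [335, 156, 5, 15])]
top r [(np.int32(57), [410.19, 161.95], [405, 159, 11, 7]), (np.int32(52), [410.31, 170.33], [405, 167, 11, 7])]
top y [(np.int32(51), [409.47, 193.16], [404, 190, 12, 7]), (np.int32(52), [409.35, 201.75], [404, 199, 11, 6])]
```

Run:
```python
from h import *
obs={'side':dict(rt=(306.56,157.93),rb=(312.85,159.38),yt=(329.98,161.19),yb=(336.55,162.89)),
'top':dict(rt=(410.19,161.95),rb=(410.31,170.33),yt=(409.47,193.16),yb=(409.35,201.75))}
C={n:cam(n) for n in obs}
f=lambda b:np.concatenate([hullc(*C[n],b,BOX[k])-np.array(obs[n][k]) for n in obs for k in BOX])
r=least_squares(f,[.56,-.18,0],x_scale=[.1,.1,.1],diff_step=1e-3)
b=r.x; print(b,np.degrees(b[2]),r.fun.reshape(-1,2).round(2).tolist())
np.save('bay.npy',b)
print(bay2w(b,[[-.077,-.032,.166],[-.172,-.032,.166],[-.25,0,.185],[0,0,.185]]).round(4))
W=get_calibration('wrist'); print({k:np.round(v,4).tolist() for k,v in W.items()})
from scipy.spatial.transform import Rotation as R
print(R.from_rotvec(get_obs()['tool_rot']).as_matrix().round(3).tolist())
```

```text
[ 0.70393456 -0.19815578 -0.07386127] -4.23193893983176 [[-0.34, -0.47], [-0.26, -0.71], [-0.17, 0.75], [-0.13, 0.3], [0.04, 0.15], [-0.23, 0.25], [0.22, 0.13], [0.2, 0.17]]
[[ 0.6248 -0.2244  0.166 ]
 [ 0.53   -0.2174  0.166 ]
 [ 0.4546 -0.1797  0.185 ]
 [ 0.7039 -0.1982  0.185 ]]
{'intrinsics': [[292.4035, 0.0, 321.8034], [0.0, 292.4035, 199.3268], [0.0, 0.0, 1.0]], 'tool_from_camera': [[-0.0008, 0.9453, 0.3262, 0.084], [1.0, 0.0009, -0.0001, 0.0], [-0.0004, 0.3262, -0.9453, -0.1427], [0.0, 0.0, 0.0, 1.0]]}
[[0.916, 0.401, 0.0], [0.401, -0.916, -0.0], [-0.0, 0.0, -1.0]]
```

```bash
python3 -m crank '[{"offset":[0.05,-0.018,-0.03],"twist":[0,0,-7]},{"offset":[0.1,-0.035,-0.03],"twist":[0,0,-14]},{"offset":[0.155,-0.054,-0.03],"twist":[0,0,-21]},{"offset":[0.21,-0.074,-0.03],"twist":[0,0,-28]},{"offset":[0.265,-0.093,-0.03],"twist":[0,0,-35]},{"offset":[0.32,-0.112,-0.03],"twist":[0,0,-42]},{"offset":[0.375,-0.131,-0.03],"twist":[0,0,-49]},{"offset":[0.43,-0.151,-0.03],"twist":[0,0,-56]},{"offset":[0.482,-0.169,-0.03],"twist":[0,0,-62.2]},{"offset":[0.482,-0.169,-0.03],"twist":[0,0,-62.2]},{"offset":[0.482,-0.169,-0.03],"twist":[0,0,-62.2]},{"offset":[0.482,-0.169,-0.03],"twist":[0,0,-62.2]}]' 1 20
python3 - <<'E'
from h import *
o=get_obs(); print(o['t'],o['tool_pos'],o['q'].round(2) if hasattr(o['q'],'round') else o['q'])
im=save('wrist','w1.png')
print(comps(im,'r',(0,0,640,400))); print(comps(im,'y',(0,0,640,400)))
E
```

```text
t: 2.5
tool_pos: [0.6238, -0.2253, 0.2614]
tool_rot: [2.302, 2.138, -0.0]
contact_force: [0.1, 0.4, -0.3]
opening: 0.0853
grip_force: 0.0
2.5 [ 0.62375776 -0.22532571  0.26137652] [-0.46  0.13  1.49 -0.    1.53 -0.38]
[(np.int32(514), [316.39, 197.35], [310, 176, 13, 43]), (np.int32(509), [347.17, 198.95], [340, 176, 16, 42]), (np.int32(1106), [293.73, 262.49], [269, 251, 51, 23])]
[(np.int32(241), [460.07, 105.39], [450, 99, 21, 14]), (np.int32(244), [468.82, 122.75], [459, 116, 21, 15]), (np.int32(1810), [220.2, 197.8], [191, 176, 60, 44])]
```

View pics/w1.png

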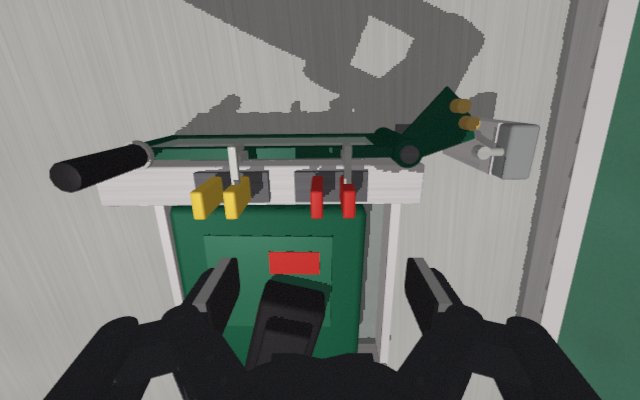

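The wrist view shows the red block and tab at (316,197) and (347,199), and the yellow pair near (220,198). I refit the bay from this view.

```bash
cat >> h.py <<'E'
from scipy.spatial.transform import Rotation as R
def wcam(o):
    W=get_calibration('wrist'); T=np.eye(4); T[:3,:3]=R.from_rotvec(o['tool_rot']).as_matrix(); T[:3,3]=o['tool_pos']
    return np.array(W['intrinsics']),T@np.array(W['tool_from_camera'])
def delta(o,p,yaw=None):
    M=R.from_rotvec(o['tool_rot']).as_matrix(); d=M.T@(np.array(p)-o['tool_pos'])
    a=np.degrees(np.arctan2(M[1,1],M[0,1]))
    return d.round(4), 'tool y angle',round(a,2)
E
python3 - <<'E'
from h import *
o=get_obs(); C=wcam(o)
def f(b):
    h={k:hullc(*C,b,BOX[k]) for k in BOX}
    return np.r_[h['rb']-[316.39,197.35],h['rt']-[347.17,198.95],(h['yt']+h['yb'])/2-[220.2,197.8]]
r=least_squares(f,np.load('bay.npy'),x_scale=[.1,.1,.1],diff_step=1e-3); b=r.x
print(b,np.degrees(b[2]),r.fun.round(1)); np.save('bayw.npy',b)
P=bay2w(b,[[-.077,-.032,.166],[-.172,-.032,.166],[-.25,0,.185],[0,0,.185]]); print(P.round(4))
print(delta(o,P[0]-[0,0,.019]))
print(proj(*C,bay2w(b,[[-.25,0,.215],[-.25,0,.136]])))
E
```

```text
[ 0.70427238 -0.19675014 -0.07868233] -4.508165690625211 [-0.4  1.  -0.5 -0.7  0.9 -0.4]
[[ 0.625  -0.2226  0.166 ]
 [ 0.5303 -0.2151  0.166 ]
 [ 0.455  -0.1771  0.185 ]
 [ 0.7043 -0.1968  0.185 ]]
(array([0.0029, 0.001 , 0.1144]), 'tool y angle', np.float64(-4.26))
[[ 63.78443757 175.58451791]
 [135.27050336 154.08956732]]
```

```bash
python3 -m crank '[{"offset":[0.003,0.001,0.03],"twist":[0,0,0]},{"offset":[0.003,0.001,0.065],"twist":[0,0,0]},{"offset":[0.003,0.001,0.095],"twist":[0,0,0]},{"offset":[0.003,0.001,0.112],"twist":[0,0,0]},{"offset":[0.003,0.001,0.114],"twist":[0,0,0]},{"offset":[0.003,0.001,0.114],"twist":[0,0,0]}]' 0.9
python3 -m crank '[{"offset":[0,0,0],"twist":[0,0,0]},{"offset":[0,0,0],"twist":[0,0,0]},{"offset":[0,0,0],"twist":[0,0,0]},{"offset":[0,0,0],"twist":[0,0,0]},{"offset":[0,0,0],"twist":[0,0,0]},{"offset":[0,0,0],"twist":[0,0,0]},{"offset":[0,0,0],"twist":[0,0,0]},{"offset":[0,0,0],"twist":[0,0,0]}]' 0 30
```

```text
t: 3.3
tool_pos: [0.6262, -0.222, 0.1488]
tool_rot: [2.299, 2.138, 0.001]
contact_force: [-0.5, 0.1, -0.7]
opening: 0.0769
grip_force: 0.0
t: 4.3
tool_pos: [0.6253, -0.2217, 0.1497]
tool_rot: [2.299, 2.14, -0.002]
contact_force: [-6.7, 1.6, 8.5]
opening: 0.0214
grip_force: 33.4
```

```bash
python3 -m crank '[{"offset":[0,0,0],"twist":[0,0,0]},{"offset":[0,0,0],"twist":[0,0,0]},{"offset":[0,0,0],"twist":[0,0,0]},{"offset":[0,0,0],"twist":[0,0,0]},{"offset":[0,0,0],"twist":[0,0,0]},{"offset":[0,0,-0.035],"twist":[0,0,0]},{"offset":[0,0,-0.07],"twist":[0,0,0]},{"offset":[0,-0.03,-0.1],"twist":[0,0,0]},{"offset":[0,-0.065,-0.114],"twist":[0,0,0]},{"offset":[0,-0.095,-0.114],"twist":[0,0,0]},{"offset":[0,-0.095,-0.114],"twist":[0,0,0]},{"offset":[0,-0.095,-0.114],"twist":[0,0,0]}]' 0.9
python3 - <<'E'
from h import *
o=get_obs(); C=wcam(o); im=save('wrist','w2.png')
print(comps(im,'r',(0,0,640,400))); print(comps(im,'y',(0,0,640,400)))
b=np.load('bayw.npy'); print({k:hullc(*C,b,x).round(1).tolist() for k,x in dict(BOX,rt_in=-.071).items()})
print(delta(o,bay2w(b,[[-.172,-.032,.147]])[0]))
E
```

```text
t: 5.8
tool_pos: [0.5312, -0.2146, 0.2613]
tool_rot: [2.3, 2.139, 0.0]
contact_force: [-0.5, 0.3, -0.2]
opening: 0.0769
grip_force: 0.0
[(np.int32(1497), [431.21, 201.45], [409, 180, 46, 43]), (np.int32(1115), [370.99, 265.45], [346, 254, 52, 24]), (np.int32(66), [337.82, 311.74], [335, 302, 7, 21])]
[(np.int32(316), [564.07, 110.56], [551, 104, 27, 15]), (np.int32(306), [571.21, 127.58], [558, 121, 27, 14]), (np.int32(521), [314.23, 202.47], [308, 181, 13, 43]), (np.int32(505), [344.84, 204.6], [338, 181, 15, 43])]
{'rt': [453.5, 202.1], 'rb': [423.6, 202.1], 'yt': [344.3, 202.1], 'yb': [313.7, 202.1], 'rt_in': [437.4, 202.1]}
(array([-0.0006, -0.0009,  0.1143]), 'tool y angle', np.float64(-4.15))
```

View pics/w2.png

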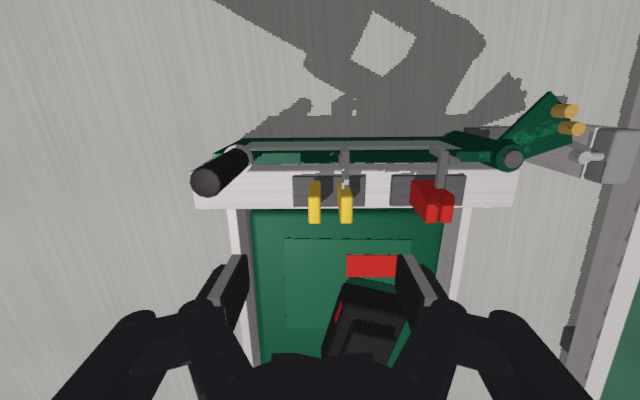

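The wrist view shows the red pair together at (431,201), which matches fully squeezed. The yellow pair is still apart at (314,202) and (345,205). I squeeze yellow next.

```bash
python3 -m crank '[{"offset":[-0.001,-0.001,0.03],"twist":[0,0,0]},{"offset":[-0.001,-0.001,0.065],"twist":[0,0,0]},{"offset":[-0.001,-0.001,0.095],"twist":[0,0,0]},{"offset":[-0.001,-0.001,0.112],"twist":[0,0,0]},{"offset":[-0.001,-0.001,0.114],"twist":[0,0,0]},{"offset":[-0.001,-0.001,0.114],"twist":[0,0,0]}]' 0.9
python3 -m crank '[{"offset":[0,0,0],"twist":[0,0,0]},{"offset":[0,0,0],"twist":[0,0,0]},{"offset":[0,0,0],"twist":[0,0,0]},{"offset":[0,0,0],"twist":[0,0,0]},{"offset":[0,0,0],"twist":[0,0,0]},{"offset":[0,0,0],"twist":[0,0,0]},{"offset":[0,0,0],"twist":[0,0,0]},{"offset":[0,0,0],"twist":[0,0,0]}]' 0 30
python3 -m crank '[{"offset":[0,0,0],"twist":[0,0,0]},{"offset":[0,0,0],"twist":[0,0,0]},{"offset":[0,0,0],"twist":[0,0,0]},{"offset":[0,0,0],"twist":[0,0,0]},{"offset":[0,0,0],"twist":[0,0,0]},{"offset":[0,0,-0.035],"twist":[0,0,0]},{"offset":[0,0,-0.07],"twist":[0,0,0]},{"offset":[0,0,-0.1],"twist":[0,0,0]},{"offset":[0,0,-0.12],"twist":[0,0,0]},{"offset":[0,0,-0.12],"twist":[0,0,0]},{"offset":[0,0,-0.12],"twist":[0,0,0]}]' 0.9
python3 - <<'E'
from h import *
o=get_obs(); C=wcam(o); im=save('wrist','w3.png')
print(comps(im,'r',(0,0,640,400))); print(comps(im,'y',(0,0,640,400)))
b=np.load('bayw.npy'); print({k:hullc(*C,b,x).round(1).tolist() for k,x in dict(BOX,rt_in=-.071,yt_in=-.166).items()})
print(o['q'],proj(*C,bay2w(b,[[-.25,0,.215],[-.25,0,.136]])))
for d in cut_out('handle','wrist')[:2]: print(d['confidence'],d['rect'])
E
```

```text
t: 6.6
tool_pos: [0.5307, -0.2158, 0.1484]
tool_rot: [2.299, 2.139, 0.001]
contact_force: [0.4, 0.8, 0.0]
opening: 0.0771
grip_force: 0.0
t: 7.6
tool_pos: [0.5305, -0.2161, 0.1495]
tool_rot: [2.298, 2.138, 0.001]
contact_force: [-2.7, 0.2, 7.5]
opening: 0.0207
grip_force: 31.9
t: 8.98
tool_pos: [0.5293, -0.2151, 0.2656]
tool_rot: [-2.299, -2.138, 0.001]
contact_force: [0.1, 0.4, -0.0]
opening: 0.077
grip_force: 0.0
[(np.int32(1443), [432.12, 199.17], [411, 178, 45, 43]), (np.int32(1084), [371.96, 263.36], [348, 252, 51, 23]), (np.int32(56), [339.46, 309.11], [336, 300, 7, 20])]
[(np.int32(305), [563.4, 109.74], [551, 103, 26, 15]), (np.int32(302), [570.5, 126.58], [558, 120, 26, 14]), (np.int32(485), [316.73, 200.13], [311, 179, 13, 42]), (np.int32(439), [330.82, 202.47], [325, 179, 13, 42])]
{'rt': [454.1, 200.0], 'rb': [424.7, 199.9], 'yt': [346.5, 199.9], 'yb': [316.3, 199.9], 'rt_in': [438.2, 200.0], 'yt_in': [330.6, 199.9]}
[-5.16301398e-01 -9.13159282e-02  1.69799983e+00 -1.82498277e-07
  1.53742188e+00 -4.43900590e-01] [[209.86084963 178.29688984]
 [240.44217286 156.58039295]]
0.58 [225.4, 168.6, 62.1, 51.6]
```

Both catches now measure fully in: the gaps were 21.4 and 20.7 mm at the grip, and the images agree. Next I turn the tool a quarter turn and go above the handle.

```bash
python3 -m crank '[{"offset":[0.004,-0.009,0],"twist":[0,0,-10]},{"offset":[0.007,-0.017,0],"twist":[0,0,-20]},{"offset":[0.011,-0.026,0],"twist":[0,0,-30]},{"offset":[0.014,-0.034,0],"twist":[0,0,-40]},{"offset":[0.018,-0.043,0],"twist":[0,0,-50]},{"offset":[0.022,-0.051,0],"twist":[0,0,-60]},{"offset":[0.025,-0.06,0],"twist":[0,0,-70]},{"offset":[0.029,-0.068,0],"twist":[0,0,-80]},{"offset":[0.0325,-0.0766,0],"twist":[0,0,-89.7]},{"offset":[0.0325,-0.0766,0],"twist":[0,0,-89.7]},{"offset":[0.0325,-0.0766,0],"twist":[0,0,-89.7]}]' 0.9
python3 - <<'E'
from h import *
o=get_obs(); C=wcam(o); im=save('wrist','w4.png')
b=np.load('bayw.npy'); H=bay2w(b,[[-.25,0,.166]])[0]; print(o['tool_pos'],o['q'],delta(o,H))
print(proj(*C,bay2w(b,[[-.25,0,.215],[-.25,0,.136]])))
for d in cut_out('handle','wrist')[:2]: print(d['confidence'],d['rect'])
E
```

```text
t: 10.45
tool_pos: [0.4557, -0.1775, 0.2667]
tool_rot: [-0.126, -3.138, -0.001]
contact_force: [0.1, -0.0, -0.3]
opening: 0.0767
grip_force: 0.0
[ 0.45574372 -0.17747219  0.2666512 ] [-5.23656100e-01 -2.99098499e-01  1.87582947e+00  1.48533521e-05
  1.56579658e+00 -2.01445362e+00] (array([0.0006, 0.0003, 0.1007]), 'tool y angle', np.float64(85.42))
[[322.62331098 221.06850772]
 [322.37131954 188.95191132]]
0.56 [319.9, 204.2, 27.1, 55.9]
```

View pics/w4.png

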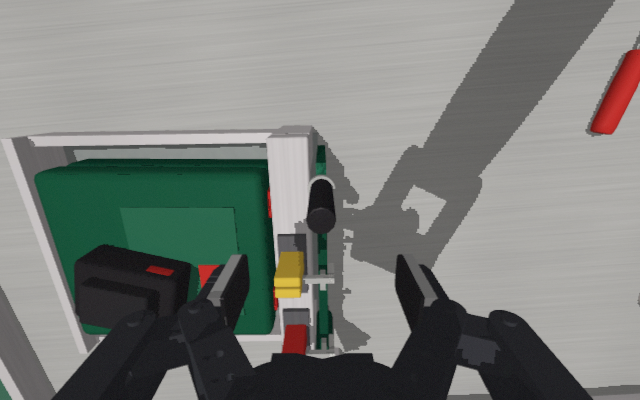

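The handle shows centred at column 321, with its top at row 221 as predicted. I go down and grip it.

```bash
python3 -m crank '[{"offset":[0,0,0.03],"twist":[0,0,0]},{"offset":[0,0,0.06],"twist":[0,0,0]},{"offset":[0,0,0.085],"twist":[0,0,0]},{"offset":[0,0,0.1],"twist":[0,0,0]},{"offset":[0,0,0.1],"twist":[0,0,0]},{"offset":[0,0,0.1],"twist":[0,0,0]}]' 0.9
python3 -m crank '[{"offset":[0,0,0],"twist":[0,0,0]},{"offset":[0,0,0],"twist":[0,0,0]},{"offset":[0,0,0],"twist":[0,0,0]},{"offset":[0,0,0],"twist":[0,0,0]},{"offset":[0,0,0],"twist":[0,0,0]},{"offset":[0,0,0],"twist":[0,0,0]},{"offset":[0,0,0],"twist":[0,0,0]},{"offset":[0,0,0],"twist":[0,0,0]}]' 0 60
python3 - <<'E'
from h import *
o=get_obs(); b=np.load('bayw.npy'); M=R.from_rotvec(o['tool_rot']).as_matrix()
for th in np.linspace(.075,1.5,20):
    p=bay2w(b,[[-.25*np.cos(th),.25*np.sin(th),0]])[0]-bay2w(b,[[-.25,0,0]])[0]
    print(round(th,3),(M.T@p).round(3).tolist(),round(np.degrees(th),1))
E
```

```text
t: 11.3
tool_pos: [0.4565, -0.1779, 0.1685]
tool_rot: [0.122, 3.138, -0.001]
contact_force: [0.1, 0.2, 0.4]
opening: 0.077
grip_force: 0.0
t: 12.3
tool_pos: [0.456, -0.1778, 0.1679]
tool_rot: [0.122, 3.139, -0.001]
contact_force: [-1.9, -0.3, 5.7]
opening: 0.0209
grip_force: 58.7
0.075 [-0.001, 0.019, -0.0] 4.3
0.15 [-0.003, 0.037, -0.0] 8.6
0.225 [-0.006, 0.056, -0.0] 12.9
0.3 [-0.011, 0.074, -0.0] 17.2
0.375 [-0.017, 0.092, -0.0] 21.5
0.45 [-0.025, 0.109, -0.0] 25.8
0.525 [-0.034, 0.125, -0.0] 30.1
0.6 [-0.044, 0.141, -0.0] 34.4
0.675 [-0.055, 0.156, -0.0] 38.7
0.75 [-0.067, 0.17, -0.0] 43.0
0.825 [-0.081, 0.184, -0.0] 47.3
0.9 [-0.095, 0.196, -0.0] 51.6
0.975 [-0.11, 0.207, -0.0] 55.9
1.05 [-0.126, 0.217, -0.0] 60.2
1.125 [-0.142, 0.225, -0.0] 64.5
1.2 [-0.16, 0.233, -0.0] 68.8
1.275 [-0.177, 0.239, -0.0] 73.1
1.35 [-0.195, 0.244, -0.0] 77.3
1.425 [-0.214, 0.247, -0.0] 81.6
1.5 [-0.233, 0.249, -0.0] 85.9
```

```bash
python3 -m crank '[{"offset":[-0.001,0.019,0],"twist":[0,0,4.3]},{"offset":[-0.003,0.037,0],"twist":[0,0,8.6]},{"offset":[-0.006,0.056,0],"twist":[0,0,12.9]},{"offset":[-0.011,0.074,0],"twist":[0,0,17.2]},{"offset":[-0.017,0.092,0],"twist":[0,0,21.5]},{"offset":[-0.025,0.109,0],"twist":[0,0,25.8]},{"offset":[-0.034,0.125,0],"twist":[0,0,30.1]},{"offset":[-0.044,0.141,0],"twist":[0,0,34.4]},{"offset":[-0.055,0.156,0],"twist":[0,0,38.7]},{"offset":[-0.067,0.17,0],"twist":[0,0,43]},{"offset":[-0.081,0.184,0],"twist":[0,0,47.3]},{"offset":[-0.095,0.196,0],"twist":[0,0,51.6]},{"offset":[-0.11,0.207,0],"twist":[0,0,55.9]},{"offset":[-0.11,0.207,0],"twist":[0,0,55.9]},{"offset":[-0.11,0.207,0],"twist":[0,0,55.9]}]' 0 60
python3 - <<'E'
from h import *
o=get_obs(); b=np.load('bayw.npy'); M=R.from_rotvec(o['tool_rot']).as_matrix()
d=o['tool_pos'][:2]-b[:2]; th=b[2]+np.pi-np.arctan2(d[1],d[0]); print('r',np.hypot(*d),'th',th,'grip yaw',85.42-np.degrees(np.arctan2(M[1,1],M[0,1])), o['wrist_torque'])
for t in (1.05,1.125,1.2,1.275,1.32,1.35,1.37):
    p=bay2w(b,[[-.25*np.cos(t),.25*np.sin(t),0]])[0]-bay2w(b,[[-.25*np.cos(.975),.25*np.sin(.975),0]])[0]
    print(round(t,3),(M.T@p).round(3).tolist(),round(np.degrees(t-.975),1))
E
```

```text
t: 14.18
tool_pos: [0.5809, 0.022, 0.1679]
tool_rot: [-1.577, -2.713, -0.002]
contact_force: [-6.7, 4.3, 8.4]
opening: 0.0202
grip_force: 59.7
r 0.25118676285839625 th 0.9785788633993606 grip yaw 55.766562821013125 [ 0.50392798  0.8473025  -0.2432929 ]
1.05 [-0.001, 0.019, -0.0] 4.3
1.125 [-0.003, 0.037, -0.0] 8.6
1.2 [-0.006, 0.056, -0.0] 12.9
1.275 [-0.011, 0.074, -0.0] 17.2
1.32 [-0.015, 0.085, -0.0] 19.8
1.35 [-0.017, 0.092, -0.0] 21.5
1.37 [-0.019, 0.096, -0.0] 22.6
```

```bash
python3 -m crank '[{"offset":[-0.001,0.019,0],"twist":[0,0,4.3]},{"offset":[-0.003,0.037,0],"twist":[0,0,8.6]},{"offset":[-0.006,0.056,0],"twist":[0,0,12.9]},{"offset":[-0.011,0.074,0],"twist":[0,0,17.2]},{"offset":[-0.015,0.085,0],"twist":[0,0,19.8]},{"offset":[-0.017,0.092,0],"twist":[0,0,21.5]},{"offset":[-0.018,0.094,0],"twist":[0,0,22]},{"offset":[-0.018,0.094,0],"twist":[0,0,22]},{"offset":[-0.018,0.094,0],"twist":[0,0,22]}]' 0 60
python3 - <<'E'
from h import *
o=get_obs(); b=np.load('bayw.npy'); M=R.from_rotvec(o['tool_rot']).as_matrix()
d=o['tool_pos'][:2]-b[:2]; th=b[2]+np.pi-np.arctan2(d[1],d[0]); print('r',np.hypot(*d),'th',th,'F tool',M.T@o['contact_force'],o['wrist_torque'])
save('top','t5.png');im=save('wrist','w5.png'); t=cv2.imread('pics/t5.png')[90:270,310:510]
cv2.imwrite('pics/t5c.png',cv2.resize(t,None,fx=3,fy=3))
for q in('gate','handle'):
    for d in cut_out(q,'top')[:1]: print(q,d['confidence'],d['rect'])
E
```

```text
t: 15.3
tool_pos: [0.6691, 0.0524, 0.1679]
tool_rot: [-2.063, -2.36, 0.007]
contact_force: [-16.8, 2.3, 11.7]
opening: 0.0204
grip_force: 60.8
r 0.2515812091914946 th 1.3516650286560346 F tool [  4.54954027 -16.40709424 -11.55222446] [ 0.19350981  1.87124912 -0.0582279 ]
gate 0.82 [363.4, 145.8, 103.1, 33.7]
handle 0.51 [454.5, 197.4, 84.7, 78.7]
```

View pics/t5c.png

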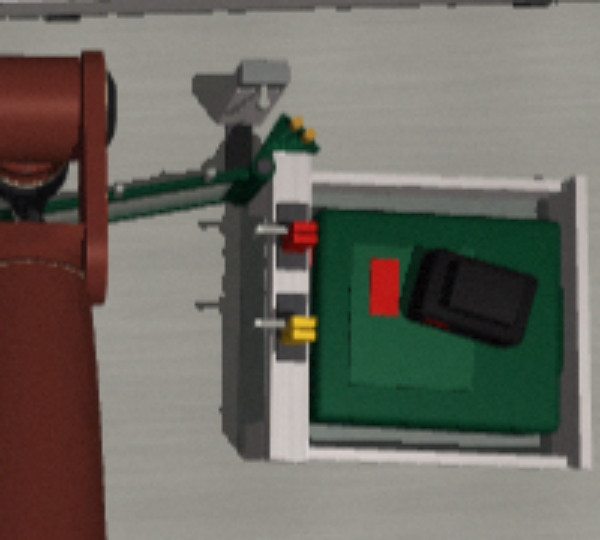

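View pics/w5.png

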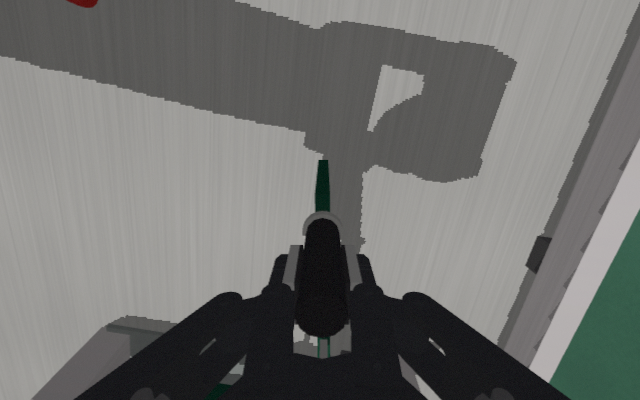

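The top view shows the gate wide open, from the hinge at crop (262,165) towards (0,215). Both catches are in, and nothing else has moved. The wrist view shows the handle firmly held at (322,275). The measured opening is 1.35 rad with about 16 N, so the gate is pressed against its stop.

```bash
python3 -c "
from station import *
print(finish_job())"
```

```text
the job is handed in; nothing more can be done
None
```

The job is handed in at 15.4 s of the allowed 54 s: the red catch was squeezed fully in first, then the yellow, and the gate is held by its handle wide open against its stop at about 1.35 rad.

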